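# Close the filler of the tin oiler

### The job

The steel tin oiler's green cover has no handle: prise it up with the blade of the wooden-handled scraper pushed into the notch under its front lip, swing it right back so that it stays open, and lay the scraper down on the bench. Then stand the orange bayonet cap in the brass filler neck, push it in against its spring and turn it a quarter turn clockwise to its stop, and finish while still gripping it there, seated and turned, so that the pump can be primed. Keep fingers off the cover until the blade has raised it, and leave the bread tin, the jar and the loaf alone.

Things in the scene. Friction and masses are not known exactly. Their poses are not given: they have to be found in the camera images.
- oiler: Steel tin oiler fixed to the bench, 170 mm deep (x), 190 mm wide (y), 120 mm high; origin under its centre. x points from its front (robot side) to its hinge side, z up. Under the cover is an open well, floor 34 mm above the bench, 154 mm (x) by 164 mm (y), with the brass filler neck in the middle.
- neck (a point): Centre of the neck's mouth, 62 mm above the bench; axes as the oiler. Neck: outside 64 mm, bore 37 mm, two entry slots 16 mm wide at +x and -x reaching 25 mm from the axis, lip 8 mm thick. The cap's lugs pass down the slots and turn under the lip, clockwise seen from above only; stops end the turn at 90 degrees (lugs along the neck's y).
- notch (a point): Middle of the notch in the top edge of the case's front wall (8 mm thick), under the cover's front lip, 114 mm above the bench. It is 70 mm wide (y) and 12 mm high, from 108 to 120 mm, and opens into the well. Axes as the oiler.
- hinge (a point): Middle of the cover's hinge axis, 80 mm behind the neck's axis (oiler's +x), 122 mm above the bench; the axis runs along the oiler's y. Axes as the oiler.
- cover (a joint): Opening angle of the green cover in rad: 0 shut, 2.7 right back at its stop. Plate 175 mm from hinge to front lip, 190 mm wide, 4 mm thick, 0.12 kg, underside 120 mm above the bench when shut; the lip stands 10 mm proud of the front wall. The stiff hinge holds it wherever it is left; raising it takes about 2 N at 135 mm from the hinge.
- scraper_grip (a point): Grip point in the scraper's wooden handle, half-way up, 35 mm behind the blade's root, near its balance point. Handle 110 mm long (35 mm ahead of this point, 75 mm behind), 24 mm wide, 26 mm high; it lies on the bench, this point 13 mm up. x points to the blade's tip, z up. About 0.11 kg.
- scraper_tip (a point): Middle of the front edge of the scraper's steel blade, 120 mm ahead of the grip point, same axes. The blade is 85 mm long, 28 mm wide and 3 mm thick, level, at half the height of the handle (13 mm above the bench at the start).
- cap_grip (a point): Middle of the wing grip of the orange bayonet cap, 48 mm above the cap's lower end. The wing is 50 mm long (x), 14 mm thick (y), from 30 to 66 mm above the lower end, on a round flange 56 mm across (22 to 30 mm). z is the cap's axis; it stands upright on the bench at the start. The two ends of the wing are alike. About 0.16 kg.
- cap_foot (a point): Centre of the cap's lower end, axes as cap_grip. Spigot 34 mm across, foot chamfered, 22 mm up to the flange; two lugs at +x and -x (in line with the wing), 8 mm wide, reaching 23 mm from the axis, 4 to 10 mm above this end. This point is 18 mm below the neck's mouth when the lugs are locked under the lip, 22 mm when pushed in until the flange meets the neck.
- plunger (a joint): How far the sprung black disc inside the neck is pressed down, in m: 0 at rest (12 mm below the mouth), 0.006 with the cap locked, 0.010 with the cap pushed in as far as it goes, which takes about 10 N.
- tin: Black empty bread tin, 110 x 200 x 85 mm high; origin under its centre. Leave alone.
- jar: Amber jar with white cap, 70 mm diameter, 120 mm high; origin under its centre. Leave alone.
- loaf: Brown loaf, 105 x 118 x 99 mm high; origin under its centre. Leave alone.
Mind the look-alikes: they are no part of the job. Several things look just like the part that bears cap_grip: the one meant starts farthest from the robot's base. Of the things that look like the part that bears scraper_grip, take the one that is farthest to the robot's left at the start.

How it is judged:
By the outcome, as a careful person would: the job done as asked, in the order asked, and still so for the second after the job is handed in, while the arm keeps its last pose, push and grip.
It also fails if it takes over 72 s, if anything falls off the work surface, if the arm or the gripper's body presses on something with over 40 N, if the wrist force passes 120 N, or if a joint passes its speed limit or range.

### The arm

A 6-joint arm with a two-finger parallel gripper is mounted at the origin on the work surface. World frame = base frame: x ahead of the robot, y to its left, z up, the work surface at z = 0. Lengths are in m, angles in rad, forces in N, time in s.
With the tool pointing down it reaches from about 0.35 to 0.925 m from the base axis. Payload 6.4 kg.
Tool frame: the origin (TCP) lies between the finger pads; the fingertips stand manip.tip_extent ahead of it and the grasp point (between the pads) lies 11 mm behind it (manip.tip_extent is the distance from the TCP to the fingertips, in m); z points along the fingers, y is the line along which they close (so a half turn about z gives the same grasp; the last joint's range is limited). The gripper opens to 85 mm and grips with 20 to 120 N. Pads are 22 mm wide; open, the fingers measure 114 mm over their backs; the gripper's body (76 mm by 85 mm) begins 54 mm behind the grasp point. The pads swing forward as they close: fully open they stand 13 mm farther back than shut.
Start: joints at [-1.342, 0.245, 1.558, -0, 1.339, -0.174], TCP at [0.255, -0.598, 0.239] pointing down, gripper open.
Joint ranges: [-3.13, 3.13], [-1.02, 2.26], [0.13, 2.54], [-0.95, 4.09], [0.21, 2.88], [-2.74, 2.74]. Speed limits (rad/s): [2.57, 2.57, 3.14, 3.14, 3.14, 3.14].

### API

Orientations are given as a rotation vector (axis times angle).
In Python, from plant import manip, imaging, job_done gives the robot as it stands.
- The arm moves only by the tool servo_tool, never from a script. Its argument "commands" is a list of rows, each an object with "offset": the shift along the world's x, y, z in units of 50 mm (1.0 is 50 mm), a list of three; "twist": the turn about the world's z in units of 5 degrees (1.0 is 5 degrees); "jaw": the opening, from -1 (shut) to 1 (fully open). In form: [{"offset": [x, y, z], "twist": twist, "jaw": jaw}, ...]. A call has 1 to 12 rows; each row is the pose to reach, as a shift and turn from the pose commanded when the call began; what a row does not reach only later rows make up. A row lasts 1/10 s, in which the tool goes at most 50 mm and 8.59 degrees, less where a joint would pass 70% of its speed; a pose out of reach is approached as far as the arm can. A call with a gripper value outside its range is refused whole. The fingers move at their own pace and stop on an object; the grip force is fixed at half the most. Time passes only in rows, so rows that repeat a pose let the fingers close. It gives the time, the measured TCP pose, the force, the opening and the grip force at its end, in the units of the state.
- manip.state(): the state, without advancing time (a new reading comes with each control period).
- imaging.read_camera(name): name is "scene" or "top" or "wrist"; returns a dict with "frame" (420x560x3 uint8, red, green, blue), "mtx" (3x3 intrinsics, pixels), "rvec" (rotation vector, rad) and "tvec" (3), from world to camera coordinates, as OpenCV has them; the wrist camera has in their place "mount" (4x4, takes a point from camera to tool coordinates, whose origin is the TCP and whose axes are the flange's). Camera axes: x right, y down, z forward; pixel columns grow to the right and rows downward; lengths in m; the calibration is good to about 2 mm. A picture is of the moment at which its call begins: read the wrist's pose just before it. There is no depth.
- job_done(): hands the job in; it is judged then, once.
The state is a dict: "clock": time; "joints": joint angles; "qd": joint speeds; "tau": joint torques, N m; "tcp_pos": TCP position; "eef_rot": TCP orientation; "contact_force": force on the tool from outside, world axes, zero at the start; "ft_torque": the same for the moment, N m; "gripper_width": finger opening in m; "grasp_force": force on a finger pad.
Only numpy, scipy, OpenCV 4.12 (cv2) and the standard library are available. Lean on these libraries where they do the work, as an engineer would, in place of code of your own. Each camera call takes 0.05 s, during which the arm holds its last target. There are 200 camera calls.

## Working session

There is one attempt and no reset: what is moved stays moved. The work goes in short steps, Python scripts to look and compute and a tool call to move; the robot and the scene stay as the last step left them, time stands still between calls to the robot, and variables do not carry over. Pictures are saved under pics/ and viewed, at most 12 in all, crops included, and the job is handed in when it is done.

Besides the shell and the picture viewer there is one more tool, called by a JSON object that holds its "name" and its "arguments". servo_tool: Moves the arm, as the interface text tells. Its arguments: {"type":"object","properties":{"commands":{"type":"array"}},"required":["commands"]}

```bash
mkdir -p pics; cat > h.py <<'E'
import numpy as np, cv2
from plant import manip, imaging
def cam(name):
    c=imaging.read_camera(name); c={k:np.array(v) for k,v in c.items()}
    if name=='wrist':
        s=c['s']=None
    else:
        c['R']=cv2.Rodrigues(c['rvec'].astype(float))[0]; c['C']=-c['R'].T@c['tvec'].ravel()
    return c
def wcam():
    s=manip.state(); c={k:np.array(v) for k,v in imaging.read_camera('wrist').items()}
    Rt=cv2.Rodrigues(np.array(s['eef_rot'],float))[0]; M=c['mount']
    c['C']=Rt@M[:3,3]+np.array(s['tcp_pos']); c['R']=(Rt@M[:3,:3]).T; return c
def ray(c,uv,z):
    uv=np.atleast_2d(np.array(uv,float)); d=np.c_[uv,np.ones(len(uv))]@np.linalg.inv(c['mtx']).T@c['R']
    return c['C']+d*((z-c['C'][2])/d[:,2:])
def proj(c,P):
    p=(np.atleast_2d(P)-c['C'])@c['R'].T@c['mtx'].T; return p[:,:2]/p[:,2:]
def save(n,f): cv2.imwrite('pics/'+n,cv2.cvtColor(f,cv2.COLOR_RGB2BGR))
E
python3 - <<'E'
from h import *
s=manip.state(); print({k:s[k] for k in('clock','tcp_pos','eef_rot','gripper_width')},manip.tip_extent)
for n in('scene','top'):
    c=cam(n); save(n+'.png',c['frame']); np.savez(n+'.npz',**c); print(n,c['C'],c['R'][2],c['mtx'][0])
E
```

```text
{'clock': 0.0, 'tcp_pos': array([ 0.25466867, -0.59744181,  0.23815068]), 'eef_rot': array([-3.07616589e+00, -6.27992593e-01,  6.95212275e-05]), 'gripper_width': 0.08583025130710051} 0.008
scene [ 1.23149352 -0.17255534  0.7199231 ] [-0.72813033  0.21948939 -0.64934631] [395.40483329   0.         278.30199733]
top [0.49700826 0.03436625 1.1126972 ] [ 0.03175503 -0.00448105 -0.99948564] [386.5903221    0.         281.99456475]
```

View pics/top.png

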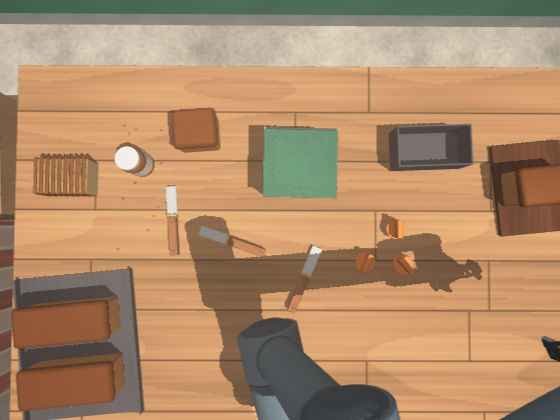

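View pics/scene.png

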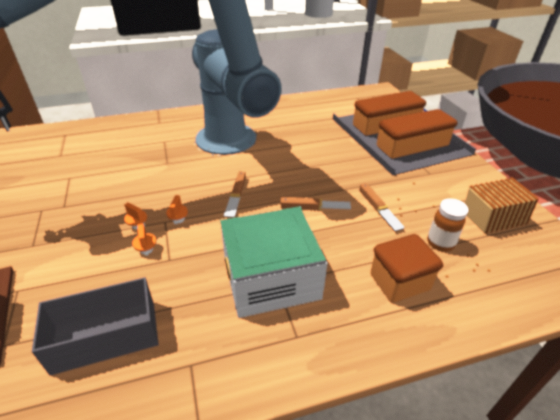

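The top view shows three scrapers, with handles at about (174,235), (245,245) and (298,293). The leftmost, (174,235), fits, because left in the image is +y. It shows three caps, at (396,229), (365,262) and (404,265). (396,229) looks farthest, to be checked by distance. The oiler cover is at (300,162).

```bash
cat > m.py <<'E'
from h import *
c=cam('top'); f=c['frame']; hsv=cv2.cvtColor(f,cv2.COLOR_RGB2HSV)
def blobs(m,lo,name,box):
    x0,y0,x1,y1=box; k=np.zeros_like(m); k[y0:y1,x0:x1]=m[y0:y1,x0:x1]
    n,l,st,ce=cv2.connectedComponentsWithStats(k)
    for i in range(1,n):
        if st[i,4]>lo:
            r=cv2.minAreaRect(cv2.findContours((l==i).astype(np.uint8),0,1)[0][0])
            print(name,st[i],ce[i].round(1),np.round(cv2.boxPoints(r),1).tolist()); yield ce[i],cv2.boxPoints(r)
g=cv2.inRange(hsv,(60,60,40),(95,255,255))
for ce,b in blobs(g,500,'cover',(240,110,360,215)): print(ray(c,b,.122).round(4),ray(c,ce,.124).round(4))
o=cv2.inRange(hsv,(5,190,120),(14,255,255))
for ce,b in blobs(o,60,'cap',(340,205,430,290)): print(ray(c,ce,.04).round(4),np.linalg.norm(ray(c,ce,.04)[0,:2]))
w=cv2.inRange(hsv,(0,0,130),(180,70,255))
for ce,b in blobs(w,60,'blade',(150,180,340,290)): print(ray(c,b,.0145).round(4))
h_=cv2.inRange(hsv,(5,130,60),(13,255,190))
for ce,b in blobs(h_,120,'handle',(150,180,340,320)): print(ray(c,b,.026).round(4),ray(c,ce,.026).round(4))
a=cv2.resize(f[175:265,140:220],None,fx=4.6,fy=6,interpolation=2)
a=cv2.resize(f[180:260,140:200],(400,533),interpolation=2); b=cv2.resize(f[205:285,350:410],(400,533),interpolation=2)
b=cv2.resize(f[208:284,360:417],(400,533),interpolation=2)
save('crop.png',np.hstack([a,b]))
print('top centre px of cap...',proj(c,[[.5,-.25,0]]), hsv[229,396],hsv[240,173],hsv[200,171])
E
python3 m.py
```

```text
cover [ 264  129   73   69 4814] [299.9 163.1] [[262.8999938964844, 195.5], [264.6000061035156, 128.8000030517578], [336.8999938964844, 130.60000610351562], [335.1000061035156, 197.39999389648438]]
[[ 0.5671  0.079   0.122 ]
 [ 0.7396  0.0753  0.122 ]
 [ 0.7356 -0.1111  0.122 ]
 [ 0.5629 -0.1065  0.122 ]] [[ 0.6507 -0.0158  0.124 ]]
blade [ 263  180   74   18 1186] [300.3 188.6] [[263.0, 180.0], [336.0, 180.0], [336.0, 197.0], [263.0, 197.0]]
[[ 0.6189  0.0838  0.0145]
 [ 0.6197 -0.1243  0.0145]
 [ 0.5711 -0.1242  0.0145]
 [ 0.5704  0.0836  0.0145]]
blade [166 186  12  28 293] [171.1 199.7] [[164.6999969482422, 186.1999969482422], [175.3000030517578, 185.39999389648438], [177.3000030517578, 213.0], [166.6999969482422, 213.6999969482422]]
[[0.6003 0.3632 0.0145]
 [0.6026 0.3331 0.0145]
 [0.5242 0.3266 0.0145]
 [0.5219 0.3566 0.0145]]
blade [198 226  30  18 277] [212.4 234.2] [[197.8000030517578, 234.1999969482422], [201.10000610351562, 224.89999389648438], [227.3000030517578, 234.1999969482422], [223.89999389648438, 243.60000610351562]]
[[0.4642 0.2679 0.0145]
 [0.4906 0.2587 0.0145]
 [0.4643 0.1844 0.0145]
 [0.438  0.1936 0.0145]]
blade [302 246  20  29 299] [311.6 259.9] [[300.8999938964844, 270.8999938964844], [312.1000061035156, 244.8000030517578], [322.0, 249.0], [310.79998779296875, 275.20001220703125]]
[[ 0.3613 -0.0245  0.0145]
 [ 0.4353 -0.0562  0.0145]
 [ 0.4233 -0.0843  0.0145]
 [ 0.3494 -0.0525  0.0145]]
top centre px of cap... [[378.95486439 222.13331067]] [ 12 162 131] [ 12 135 199] [ 20  10 228]
```

View pics/crop.png

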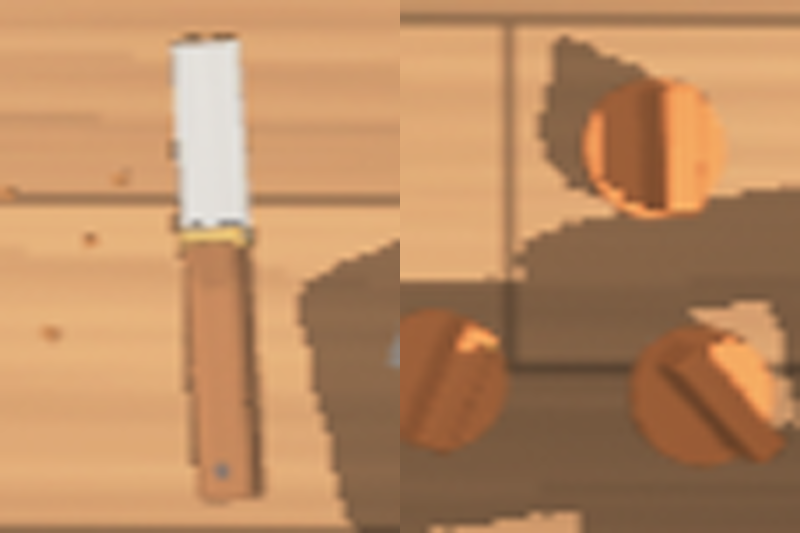

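The crop confirms both choices. The left scraper has its tip up (+x), with its axis nearly along x. The target cap is at (396,229), at r≈0.55 m against about 0.49 m for the next; its wing is nearly along x. The neck is at about (0.659,-0.016), with oiler yaw about -0.022. Moving above the scraper.

{"name": "servo_tool", "arguments": {"commands": [{"offset": [2.3, 9.0, 0], "twist": -2, "jaw": 1}, {"offset": [2.3, 9.0, 0], "twist": -2, "jaw": 1}, {"offset": [2.3, 9.0, 0], "twist": -2, "jaw": 1}, {"offset": [2.3, 9.0, 0], "twist": -2, "jaw": 1}, {"offset": [2.3, 9.0, 0], "twist": -2, "jaw": 1}, {"offset": [2.3, 9.0, 0], "twist": -2, "jaw": 1}, {"offset": [2.3, 9.0, 0], "twist": -2, "jaw": 1}, {"offset": [2.3, 9.0, 0], "twist": -2, "jaw": 1}, {"offset": [2.3, 9.0, 0], "twist": -2, "jaw": 1}, {"offset": [3, 12, 0], "twist": -3.67, "jaw": 1}, {"offset": [3, 12, 0], "twist": -3.67, "jaw": 1}, {"offset": [3, 12, 0], "twist": -3.67, "jaw": 1}]}}

```text
clock: 1.35
tcp_pos: [0.3986, -0.0225, 0.2394]
eef_rot: [3.139, 0.128, 0.001]
contact_force: [1.8, -0.2, 1.8]
gripper_width: 0.0855
grasp_force: 0.0
```

{"name": "servo_tool", "arguments": {"commands": [{"offset": [1.55, 6.7, -1.6], "twist": 0, "jaw": 1}, {"offset": [1.55, 6.7, -1.6], "twist": 0, "jaw": 1}, {"offset": [1.55, 6.7, -1.6], "twist": 0, "jaw": 1}, {"offset": [1.55, 6.7, -1.6], "twist": 0, "jaw": 1}, {"offset": [1.55, 6.7, -1.6], "twist": 0, "jaw": 1}, {"offset": [1.55, 6.7, -1.6], "twist": 0, "jaw": 1}, {"offset": [1.55, 6.7, -1.6], "twist": 0, "jaw": 1}, {"offset": [1.55, 6.7, -1.6], "twist": 0, "jaw": 1}, {"offset": [1.55, 6.7, -1.6], "twist": 0, "jaw": 1}, {"offset": [1.55, 6.7, -1.6], "twist": 0, "jaw": 1}]}}

```text
clock: 2.35
tcp_pos: [0.4761, 0.3098, 0.1594]
eef_rot: [3.139, 0.129, -0.0]
contact_force: [0.1, 0.5, -0.4]
gripper_width: 0.0851
grasp_force: 0.0
```

```bash
python3 - <<'E'
from h import *
c=wcam(); save('w1.png',c['frame']); s=manip.state(); print(s['tcp_pos'],s['eef_rot'],c['C'],c['R'][2])
hsv=cv2.cvtColor(c['frame'],cv2.COLOR_RGB2HSV)
w=cv2.inRange(hsv,(0,0,150),(180,60,255)); n,l,st,ce=cv2.connectedComponentsWithStats(w)
for i in range(1,n):
    if st[i,4]>300:
        b=cv2.boxPoints(cv2.minAreaRect(cv2.findContours((l==i).astype(np.uint8),0,1)[0][0])); print(st[i],ray(c,b,.0145)[:,:2].round(4).tolist())
print(proj(c,[[.482,.338,.026],[.6015,.348,.0145]]))
E
```

```text
[0.4762997  0.30958158 0.15977991] [-3.13899776e+00 -1.27583359e-01 -9.21241241e-04] [0.54524198 0.31498884 0.29255972] [-0.27391171 -0.02260547 -0.96148914]
[ 225   37   38   61 1872] [[0.5982, 0.3603], [0.6005, 0.3333], [0.5589, 0.3304], [0.5566, 0.3587]]
[ 329  194   94   64 2841] [[0.4635, 0.2676], [0.4902, 0.2597], [0.4646, 0.1862], [0.4364, 0.1924]]
[[245.25128895 197.21055535]
 [241.9710108   33.62293303]]
```

View pics/w1.png

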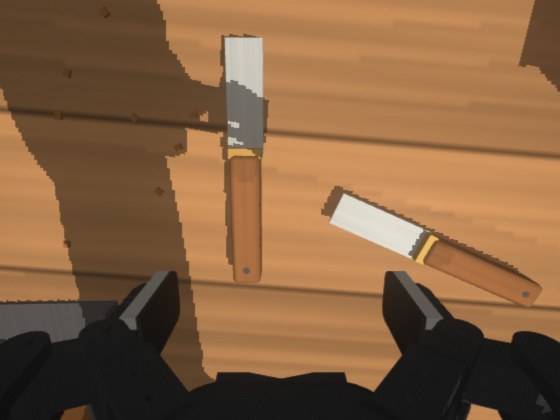

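Wrist view: the target scraper is upright in the image, with tip at (244,37), ferrule at (245,153) and handle end at (248,280). It agrees with the top view, and its yaw of about 0.083 matches the tool. Going down to grip it.

{"name": "servo_tool", "arguments": {"commands": [{"offset": [0.07, 0.55, -1], "twist": 0, "jaw": 1}, {"offset": [0.07, 0.55, -1.7], "twist": 0, "jaw": 1}, {"offset": [0.07, 0.55, -2.3], "twist": 0, "jaw": 1}, {"offset": [0.07, 0.55, -2.7], "twist": 0, "jaw": 1}, {"offset": [0.07, 0.55, -2.95], "twist": 0, "jaw": 1}, {"offset": [0.07, 0.55, -2.95], "twist": 0, "jaw": 1}, {"offset": [0.07, 0.55, -2.95], "twist": 0, "jaw": -1}, {"offset": [0.07, 0.55, -2.95], "twist": 0, "jaw": -1}, {"offset": [0.07, 0.55, -2.95], "twist": 0, "jaw": -1}, {"offset": [0.07, 0.55, -2.95], "twist": 0, "jaw": -1}, {"offset": [0.07, 0.55, -2.95], "twist": 0, "jaw": -1}, {"offset": [0.07, 0.55, -2.95], "twist": 0, "jaw": -1}]}}

```text
clock: 3.6
tcp_pos: [0.4805, 0.3385, 0.0129]
eef_rot: [-3.138, -0.13, -0.003]
contact_force: [-0.5, -0.6, 5.5]
gripper_width: 0.0226
grasp_force: 60.1
```

{"name": "servo_tool", "arguments": {"commands": [{"offset": [0, 0, 0.6], "twist": 0, "jaw": -1}, {"offset": [0, 0, 1.3], "twist": 0, "jaw": -1}, {"offset": [-0.4, -0.6, 2.0], "twist": 0, "jaw": -1}, {"offset": [-0.8, -1.3, 2.4], "twist": -0.4, "jaw": -1}, {"offset": [-1.17, -2.1, 2.6], "twist": -0.8, "jaw": -1}, {"offset": [-1.17, -3.0, 2.6], "twist": -1.2, "jaw": -1}, {"offset": [-1.17, -3.9, 2.6], "twist": -1.2, "jaw": -1}, {"offset": [-1.17, -4.8, 2.6], "twist": -1.2, "jaw": -1}, {"offset": [-1.17, -5.7, 2.6], "twist": -1.2, "jaw": -1}, {"offset": [-1.17, -6.5, 2.6], "twist": -1.2, "jaw": -1}, {"offset": [-1.17, -6.97, 2.6], "twist": -1.2, "jaw": -1}, {"offset": [-1.17, -6.97, 2.6], "twist": -1.2, "jaw": -1}]}}

```text
clock: 4.8
tcp_pos: [0.421, -0.0126, 0.1416]
eef_rot: [3.141, -0.042, -0.0]
contact_force: [-0.6, 1.0, -1.0]
gripper_width: 0.0229
grasp_force: 59.5
```

```bash
python3 - <<'E'
from h import *
c=wcam(); s=manip.state(); print(s['clock'],s['tcp_pos'],s['eef_rot'],s['contact_force'],s['ft_torque'])
d=cam('top'); e=cam('scene')
T=np.array(s['tcp_pos']); P=[T+[.12,-.0026,0],[.564,-.0139,.12],[.564+.0021,.0811,.124],[.564-.0021,-.1089,.124],[.574,-.0141,.112]]
print(proj(c,P).round(1).tolist(),proj(d,P).round(1).tolist(), proj(e,P).round(1).tolist())
save('w2.png',np.hstack([c['frame'],cv2.resize(d['frame'][120:300,240:360],(240,360))[:, :] if 0 else np.pad(cv2.resize(d['frame'][120:300,250:350],(233,420)),((0,0),(0,0),(0,0)))]))
E
```

```text
4.85 [ 0.4208108  -0.01123657  0.14142909] [-3.14090823e+00  3.95106192e-02  1.09123519e-03] [ 0.66195941 -0.52992942 -1.12162612] [ 0.02328783 -0.00327689  0.05781743]
[[273.2, -40.5], [272.6, -87.5], [10.7, -92.6], [534.4, -95.2], [272.7, -106.7]] [[299.4, 205.5], [299.1, 196.9], [262.1, 195.8], [336.2, 197.7], [299.0, 193.2]] [[257.9, 200.7], [260.6, 214.0], [300.0, 205.9], [219.3, 219.8], [261.7, 219.4]]
```

View pics/w2.png

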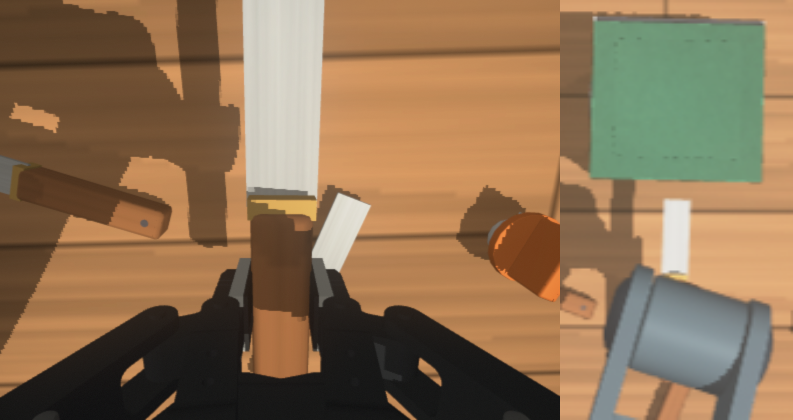

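The wrist view shows the scraper straight in the fingers. In the top inset the tip is at about (300,205) as predicted, with the cover's front edge at about row 197. Lowering to notch height and inserting.

{"name": "servo_tool", "arguments": {"commands": [{"offset": [0, 0, -0.3], "twist": 0, "jaw": -1}, {"offset": [0, 0, -0.55], "twist": 0, "jaw": -1}, {"offset": [0, 0, -0.55], "twist": 0, "jaw": -1}, {"offset": [0.2, 0, -0.55], "twist": 0, "jaw": -1}, {"offset": [0.4, -0.01, -0.55], "twist": 0, "jaw": -1}, {"offset": [0.6, -0.01, -0.55], "twist": 0, "jaw": -1}, {"offset": [0.8, -0.02, -0.55], "twist": 0, "jaw": -1}, {"offset": [0.8, -0.02, -0.55], "twist": 0, "jaw": -1}]}}

```text
clock: 5.75
tcp_pos: [0.4629, -0.0117, 0.1148]
eef_rot: [3.141, -0.035, 0.002]
contact_force: [0.2, -0.6, -2.2]
gripper_width: 0.0229
grasp_force: 59.5
```

{"name": "servo_tool", "arguments": {"commands": [{"offset": [0.15, 0, 0], "twist": 0, "jaw": -1}, {"offset": [0.3, -0.01, 0], "twist": 0, "jaw": -1}, {"offset": [0.45, -0.01, 0], "twist": 0, "jaw": -1}, {"offset": [0.55, -0.01, 0], "twist": 0, "jaw": -1}, {"offset": [0.55, -0.01, 0], "twist": 0, "jaw": -1}, {"offset": [0.55, -0.01, 0.1], "twist": 0, "jaw": -1}, {"offset": [0.55, -0.01, 0.3], "twist": 0, "jaw": -1}, {"offset": [0.55, -0.01, 0.5], "twist": 0, "jaw": -1}, {"offset": [0.55, -0.01, 0.5], "twist": 0, "jaw": -1}]}}

```text
clock: 6.65
tcp_pos: [0.4895, -0.0121, 0.1413]
eef_rot: [3.141, -0.035, 0.004]
contact_force: [0.1, 1.0, -1.0]
gripper_width: 0.023
grasp_force: 59.4
```

```bash
python3 - <<'E'
from h import *
s=manip.state(); print(s['clock'],s['tcp_pos'],s['contact_force'],s['ft_torque'])
e=cam('scene'); save('s2.png',cv2.resize(e['frame'][130:330,160:400],(720,600)))
E
```

```text
6.65 [ 0.4894998  -0.01211802  0.14133321] [ 0.08948029  1.04019678 -1.03888379] [ 0.00488498 -0.05750461  0.02560357]
```

View pics/s2.png

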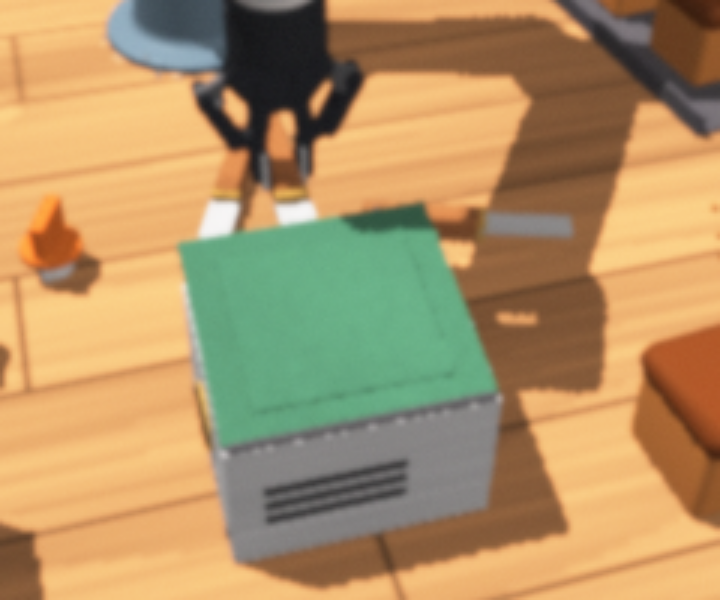

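The cover is prised up: a gap shows along its side at (195,350). Swinging it along the arc.

{"name": "servo_tool", "arguments": {"commands": [{"offset": [0.05, 0, 0.22], "twist": 0, "jaw": -1}, {"offset": [0.12, 0, 0.45], "twist": 0, "jaw": -1}, {"offset": [0.21, 0, 0.66], "twist": 0, "jaw": -1}, {"offset": [0.31, 0, 0.86], "twist": 0, "jaw": -1}, {"offset": [0.44, -0.01, 1.05], "twist": 0, "jaw": -1}, {"offset": [0.58, -0.01, 1.24], "twist": 0, "jaw": -1}, {"offset": [0.74, -0.02, 1.41], "twist": 0, "jaw": -1}, {"offset": [0.9, -0.02, 1.57], "twist": 0, "jaw": -1}, {"offset": [1.28, -0.03, 1.83], "twist": 0, "jaw": -1}, {"offset": [1.7, -0.04, 2.02], "twist": 0, "jaw": -1}, {"offset": [2.14, -0.05, 2.14], "twist": 0, "jaw": -1}, {"offset": [2.14, -0.05, 2.14], "twist": 0, "jaw": -1}]}}

```text
clock: 7.9
tcp_pos: [0.5986, -0.0148, 0.2479]
eef_rot: [3.141, -0.035, 0.007]
contact_force: [-0.3, -0.1, 0.0]
gripper_width: 0.0228
grasp_force: 59.4
```

{"name": "servo_tool", "arguments": {"commands": [{"offset": [0.23, 0, 0.02], "twist": 0, "jaw": -1}, {"offset": [0.46, -0.01, 0.04], "twist": 0, "jaw": -1}, {"offset": [0.69, -0.01, 0.03], "twist": 0, "jaw": -1}, {"offset": [0.92, -0.02, 0.0], "twist": 0, "jaw": -1}, {"offset": [1.15, -0.02, -0.06], "twist": 0, "jaw": -1}, {"offset": [1.36, -0.03, -0.12], "twist": 0, "jaw": -1}, {"offset": [1.58, -0.03, -0.21], "twist": 0, "jaw": -1}, {"offset": [1.78, -0.04, -0.31], "twist": 0, "jaw": -1}, {"offset": [1.98, -0.04, -0.43], "twist": 0, "jaw": -1}, {"offset": [2.16, -0.05, -0.57], "twist": 0, "jaw": -1}, {"offset": [2.33, -0.05, -0.73], "twist": 0, "jaw": -1}, {"offset": [2.33, -0.05, -0.73], "twist": 0, "jaw": -1}]}}

```text
clock: 9.1
tcp_pos: [0.7123, -0.0169, 0.2076]
eef_rot: [-3.141, 0.035, 0.004]
contact_force: [-1.1, 0.1, -1.0]
gripper_width: 0.0228
grasp_force: 59.4
```

```bash
python3 - <<'E'
from h import *
s=manip.state(); print(s['clock'],s['tcp_pos'],s['contact_force'],s['ft_torque'])
e=cam('scene'); save('s3.png',np.hstack([e['frame'][100:350,150:400],cam('top')['frame'][60:310,180:430]]))
E
```

```text
9.1 [ 0.71226432 -0.01688476  0.20759202] [-1.14676863  0.08037401 -0.95133677] [-0.02347432  0.03953111 -0.02133148]
```

View pics/s3.png

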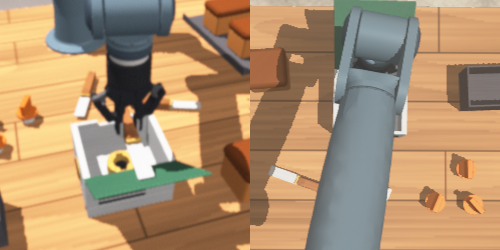

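The cover is past vertical and leaning back over the far side, with the well and neck exposed. Pushing on to the stop.

{"name": "servo_tool", "arguments": {"commands": [{"offset": [0.15, 0, -0.17], "twist": 0, "jaw": -1}, {"offset": [0.3, -0.01, -0.36], "twist": 0, "jaw": -1}, {"offset": [0.42, -0.01, -0.55], "twist": 0, "jaw": -1}, {"offset": [0.47, -0.01, -0.65], "twist": 0, "jaw": -1}, {"offset": [0.52, -0.01, -0.77], "twist": 0, "jaw": -1}, {"offset": [0.52, -0.01, -0.85], "twist": 0, "jaw": -1}, {"offset": [0.52, -0.01, -0.85], "twist": 0, "jaw": -1}]}}

```text
clock: 9.9
tcp_pos: [0.7382, -0.0175, 0.167]
eef_rot: [3.141, -0.035, -0.0]
contact_force: [-3.2, -0.1, 1.5]
gripper_width: 0.0229
grasp_force: 60.3
```

{"name": "servo_tool", "arguments": {"commands": [{"offset": [-0.3, 0, 0.6], "twist": 0, "jaw": -1}, {"offset": [-0.8, 0, 1.2], "twist": 0, "jaw": -1}, {"offset": [-1.6, 0.4, 1.6], "twist": 0, "jaw": -1}, {"offset": [-2.4, 0.9, 1.6], "twist": 0, "jaw": -1}, {"offset": [-3.2, 1.5, 1.6], "twist": 0, "jaw": -1}, {"offset": [-4.0, 2.1, 1.6], "twist": 0, "jaw": -1}, {"offset": [-4.8, 2.7, 1.4], "twist": 0, "jaw": -1}, {"offset": [-5.2, 3.5, 1.0], "twist": 0, "jaw": -1}, {"offset": [-5.2, 4.4, 0.6], "twist": 0, "jaw": -1}, {"offset": [-5.2, 5.3, 0.2], "twist": 0, "jaw": -1}, {"offset": [-5.2, 6.2, 0], "twist": 0, "jaw": -1}, {"offset": [-5.2, 6.7, 0], "twist": 0, "jaw": -1}]}}

```text
clock: 11.1
tcp_pos: [0.4764, 0.32, 0.1649]
eef_rot: [3.141, -0.031, -0.005]
contact_force: [0.3, -0.2, -0.8]
gripper_width: 0.0229
grasp_force: 59.8
```

```bash
python3 - <<'E'
from h import *
s=manip.state(); print(s['clock'],s['tcp_pos'],s['contact_force'],s['ft_torque'])
e=cam('scene');d=cam('top'); np.savez('top2.npz',**d); np.savez('scene2.npz',**e)
T=np.array(s['tcp_pos'])
P=[T+[.12,-.0026,0],T+[.035,-.0008,0],[.659,-.016,.062]]
for a in np.radians([100,120,140,155]): P.append([.739-.175*np.cos(a),-.018,.122+.175*np.sin(a)])
print(proj(e,P).round(1).tolist(),proj(d,P).round(1).tolist())
save('s4.png',np.hstack([cv2.resize(e['frame'][120:340,190:410],(400,400)),cv2.resize(d['frame'][80:280,150:350],(400,400))]))
E
```

```text
11.1 [0.47635514 0.31998582 0.16492083] [ 0.26230257 -0.19916727 -0.8294052 ] [-0.04548018 -0.02507956  0.04587419]
[[400.0, 182.7], [383.4, 163.1], [271.0, 260.9], [287.2, 213.7], [297.9, 246.8], [306.5, 285.4], [310.5, 313.1]] [[165.1, 182.0], [163.9, 216.7], [298.9, 163.6], [305.1, 95.5], [304.5, 72.9], [303.5, 59.5], [302.5, 56.2]]
```

View pics/s4.png

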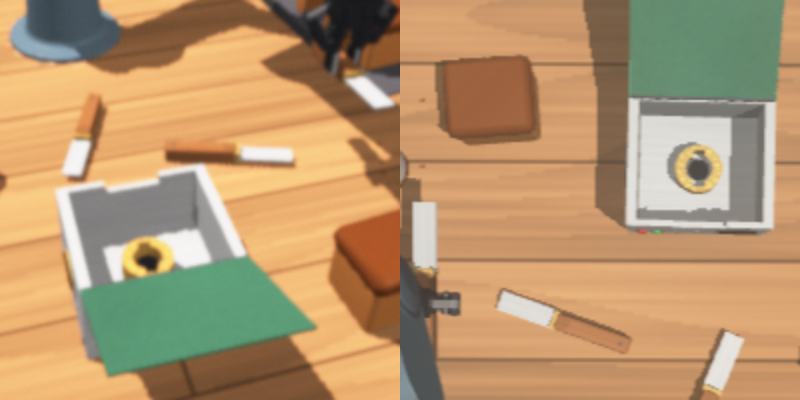

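The scene view shows the cover right back: its lip midpoint is at about (306,313), against (310,313) predicted for 155°. The neck is visible in the top view. The held blade is pitched about 8° tip-up, so I'll set the handle's tail down gently and release.

{"name": "servo_tool", "arguments": {"commands": [{"offset": [0, 0.5, -0.8], "twist": 0, "jaw": -1}, {"offset": [0, 0.5, -1.6], "twist": 0, "jaw": -1}, {"offset": [0, 0.5, -2.3], "twist": 0, "jaw": -1}, {"offset": [0, 0.5, -2.7], "twist": 0, "jaw": -1}, {"offset": [0, 0.5, -2.8], "twist": 0, "jaw": -1}, {"offset": [0, 0.5, -2.86], "twist": 0, "jaw": -1}, {"offset": [0, 0.5, -2.92], "twist": 0, "jaw": -1}, {"offset": [0, 0.5, -2.92], "twist": 0, "jaw": -1}]}}

```text
clock: 12.0
tcp_pos: [0.4791, 0.3428, 0.0225]
eef_rot: [-3.14, 0.035, -0.003]
contact_force: [0.3, -1.4, -0.8]
gripper_width: 0.0228
grasp_force: 59.8
```

{"name": "servo_tool", "arguments": {"commands": [{"offset": [0, 0, -0.06], "twist": 0, "jaw": -1}, {"offset": [0, 0, -0.12], "twist": 0, "jaw": -1}, {"offset": [0, 0, -0.12], "twist": 0, "jaw": -1}]}}

```text
clock: 12.3
tcp_pos: [0.4809, 0.3433, 0.018]
eef_rot: [-3.14, 0.034, -0.008]
contact_force: [2.1, -2.2, 6.5]
gripper_width: 0.0227
grasp_force: 61.2
```

{"name": "servo_tool", "arguments": {"commands": [{"offset": [0, 0, -0.05], "twist": 0, "jaw": -0.1}, {"offset": [0, 0, -0.05], "twist": 0, "jaw": -0.1}, {"offset": [0, 0, -0.05], "twist": 0, "jaw": 0.3}, {"offset": [0, 0, -0.05], "twist": 0, "jaw": 0.8}, {"offset": [0, 0, 0], "twist": 0, "jaw": 0.8}, {"offset": [0, 0, 0.8], "twist": 0, "jaw": 0.8}, {"offset": [0, 0, 1.8], "twist": 0, "jaw": 1}, {"offset": [0, 0, 2.8], "twist": 0, "jaw": 1}, {"offset": [0, 0, 3.6], "twist": 0, "jaw": 1}]}}

```text
clock: 13.2
tcp_pos: [0.4787, 0.3429, 0.1987]
eef_rot: [-3.14, 0.035, -0.004]
contact_force: [1.1, -0.6, 0.4]
gripper_width: 0.0854
grasp_force: 0.0
```

```bash
python3 - <<'E'
from h import *
s=manip.state(); print(s['clock'],s['tcp_pos'],s['eef_rot'],s['joints'][[0,5]] if hasattr(s['joints'],'shape') else s['joints'])
c=wcam(); hsv=cv2.cvtColor(c['frame'],cv2.COLOR_RGB2HSV); w=cv2.inRange(hsv,(0,0,120),(180,60,255)); n,l,st,ce=cv2.connectedComponentsWithStats(w)
for i in range(1,n):
    if st[i,4]>300:
        b=cv2.boxPoints(cv2.minAreaRect(cv2.findContours((l==i).astype(np.uint8),0,1)[0][0])); print('blade',st[i],ray(c,b,.0145)[:,:2].round(4).tolist())
d=cam('top'); f=d['frame']; hsv=cv2.cvtColor(f,cv2.COLOR_RGB2HSV)
def comp(m,box,z,name,lo=40):
    x0,y0,x1,y1=box; k=np.zeros_like(m); k[y0:y1,x0:x1]=m[y0:y1,x0:x1]
    for q in cv2.findContours(k,0,1)[0]:
        if cv2.contourArea(q)>lo: (u,v),r=cv2.minEnclosingCircle(q); p=ray(d,[u,v],z); print(name,u,v,r,p.round(4), 'ellipse',ray(d,[cv2.fitEllipse(q)[0]],z).round(4),'r mm',np.linalg.norm(ray(d,[u+r,v],z)-p))
comp(cv2.inRange(hsv,(18,120,60),(32,255,255)),(270,135,335,190),.062,'neck')
# caps: orange saturated, bench is paler
comp(cv2.inRange(hsv,(5,150,90),(14,255,255)),(375,205,420,245),.03,'cap')
print(hsv[229,385:410].tolist())
E
```

```text
13.2 [0.47866349 0.34287677 0.19874846] [-3.14009086  0.03474753 -0.00421682] [0.42915763 2.02207185]
blade [149   0  50  18 580] [[0.6429, 0.4465], [0.642, 0.4065], [0.6296, 0.4076], [0.6305, 0.4481]]
blade [ 263   51   33   97 3070] [[0.6027, 0.3548], [0.6021, 0.3278], [0.5222, 0.3286], [0.5229, 0.3577]]
blade [ 361  182   91   52 2425] [[0.4627, 0.2674], [0.4901, 0.2597], [0.462, 0.1803], [0.4334, 0.1863]]
cap 395.8999938964844 229.0 10.344667434692383 [[ 0.4808 -0.2898  0.03  ]] ellipse [[ 0.4815 -0.2892  0.03  ]] r mm 0.029024819756466293
[[13, 129, 128], [11, 163, 199], [13, 161, 238], [12, 166, 220], [12, 161, 152], [11, 161, 152], [11, 160, 151], [12, 160, 151], [12, 160, 148], [12, 160, 137], [11, 159, 128], [11, 159, 128], [11, 166, 146], [12, 166, 224], [14, 156, 242], [14, 158, 242], [14, 157, 243], [13, 159, 241], [13, 160, 240], [14, 157, 242], [14, 154, 241], [13, 139, 230], [14, 122, 217], [14, 123, 217], [14, 123, 217]]
```

The scraper lies flat on the bench. Going to the cap while turning the tool half round, so that the clockwise turn fits the last joint's range.

{"name": "servo_tool", "arguments": {"commands": [{"offset": [0, -0.5, 0.2], "twist": 1.6, "jaw": 1}, {"offset": [0, -1.1, 0.2], "twist": 3.2, "jaw": 1}, {"offset": [0, -1.7, 0.2], "twist": 4.8, "jaw": 1}, {"offset": [0, -2.3, 0.2], "twist": 6.4, "jaw": 1}, {"offset": [0, -2.9, 0.2], "twist": 8, "jaw": 1}, {"offset": [0, -3.5, 0.2], "twist": 9.6, "jaw": 1}, {"offset": [0, -4.1, 0.2], "twist": 11.2, "jaw": 1}, {"offset": [0, -4.7, 0.2], "twist": 12.8, "jaw": 1}, {"offset": [0, -5.3, 0.2], "twist": 14.4, "jaw": 1}, {"offset": [0, -5.9, 0.2], "twist": 16, "jaw": 1}, {"offset": [0, -6.5, 0.2], "twist": 17.6, "jaw": 1}, {"offset": [0, -7.1, 0.2], "twist": 19, "jaw": 1}]}}

```text
clock: 14.5
tcp_pos: [0.4776, -0.0135, 0.2047]
eef_rot: [-2.141, -2.298, 0.001]
contact_force: [-0.1, -0.1, 0.1]
gripper_width: 0.0855
grasp_force: 0.0
```

{"name": "servo_tool", "arguments": {"commands": [{"offset": [0, -0.5, 0], "twist": 1.6, "jaw": 1}, {"offset": [0, -1.0, 0], "twist": 3.2, "jaw": 1}, {"offset": [0, -1.5, 0], "twist": 4.8, "jaw": 1}, {"offset": [0, -2.0, 0], "twist": 6.4, "jaw": 1}, {"offset": [0, -2.5, 0], "twist": 8, "jaw": 1}, {"offset": [0, -3.0, 0], "twist": 9.6, "jaw": 1}, {"offset": [0, -3.5, 0], "twist": 11.2, "jaw": 1}, {"offset": [0, -4.0, 0], "twist": 12.8, "jaw": 1}, {"offset": [0, -4.5, 0], "twist": 14.4, "jaw": 1}, {"offset": [0, -5.0, 0], "twist": 15.6, "jaw": 1}, {"offset": [0, -5.3, 0], "twist": 17, "jaw": 1}, {"offset": [0, -5.3, 0], "twist": 17, "jaw": 1}]}}

```text
clock: 15.7
tcp_pos: [0.4778, -0.2787, 0.2046]
eef_rot: [-0.039, -3.141, -0.001]
contact_force: [-0.6, 0.2, 0.2]
gripper_width: 0.0855
grasp_force: 0.0
```

```bash
python3 - <<'E'
from h import *
s=manip.state(); print(s['clock'],s['tcp_pos'],s['eef_rot'],s['joints'].round(2))
c=wcam(); save('w3.png',c['frame']); np.savez('w3.npz',**c)
print(proj(c,[[.481,-.2895,.03],[.481,-.2895,.066],[.506,-.2895,.066],[.456,-.2895,.066]]).round(1).tolist())
E
```

```text
15.7 [ 0.47776837 -0.2786997   0.20462074] [-3.86908898e-02 -3.14063239e+00 -6.16748508e-04] [-0.73  0.05  1.84 -0.    1.25 -2.28]
[[269.4, 200.6], [268.1, 210.7], [269.1, 239.5], [267.0, 180.5]]
```

View pics/w3.png

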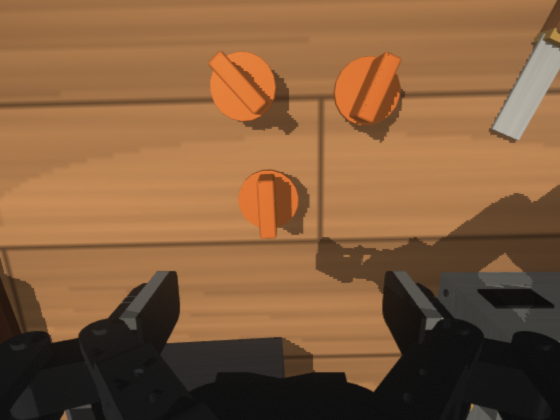

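The three caps are at (268,198), (243,82) and (368,88). The target is (268,198); its wing runs from (266,176) to (268,237), nearly along x.

```bash
python3 - <<'E'
from h import *
c=dict(np.load('w3.npz')); hsv=cv2.cvtColor(c['frame'],cv2.COLOR_RGB2HSV)
m=cv2.inRange(hsv,(3,190,110),(14,255,255)); m[:155]=0; m[265:]=0; m[:,:225]=0;m[:,310:]=0
q=max(cv2.findContours(m,0,1)[0],key=cv2.contourArea); print(cv2.boundingRect(q),cv2.contourArea(q))
g=c['frame'][176:240,236:302].astype(int)
for r in(20,35,50): print(g[r,:,0].tolist())
b=cv2.boundingRect(q); p=np.array([[b[0]+b[2]/2,b[1]+1],[0,0]])
print('flange left/right z.03',ray(c,[[b[0],200],[b[0]+b[2],200]],.03).round(4).tolist())
print('wing',ray(c,[[266.5,176],[268,237],[260,205],[275,205]],.066).round(4).tolist())
d=dict(np.load('top2.npz')); hs=cv2.cvtColor(d['frame'],cv2.COLOR_RGB2HSV); print(hs[163,286:313].tolist())
y=cv2.inRange(hs,(18,90,60),(34,255,255)); y[:140]=0;y[190:]=0;y[:,270:][:,60:]=0;y[:,:270]=0
yy,xx=np.nonzero(y); print(xx.min(),xx.max(),yy.min(),yy.max(),len(xx)); u=[[(xx.min()+xx.max()+1)/2,(yy.min()+yy.max()+1)/2]]; print('neck',ray(d,u,.062))
E
```

```text
(239, 171, 59, 67) 2682.5
[187, 187, 190, 216, 221, 220, 221, 221, 221, 220, 221, 220, 221, 221, 221, 221, 221, 221, 221, 221, 218, 191, 201, 217, 222, 222, 222, 222, 222, 221, 221, 220, 220, 220, 219, 219, 208, 179, 133, 115, 121, 123, 122, 123, 123, 123, 123, 122, 122, 122, 122, 122, 122, 122, 132, 190, 216, 219, 219, 219, 219, 206, 144, 110, 105, 105]
[182, 182, 182, 182, 185, 207, 218, 219, 219, 220, 220, 220, 219, 219, 219, 220, 219, 219, 219, 220, 220, 217, 192, 203, 217, 220, 221, 220, 220, 220, 219, 220, 219, 219, 219, 219, 218, 200, 165, 122, 116, 121, 122, 122, 122, 123, 122, 122, 122, 122, 122, 122, 122, 122, 125, 155, 206, 218, 214, 171, 120, 103, 101, 101, 101, 101]
[195, 194, 194, 195, 195, 195, 194, 195, 194, 194, 194, 195, 195, 195, 195, 195, 195, 194, 195, 196, 195, 201, 207, 186, 201, 216, 219, 219, 219, 219, 219, 219, 219, 219, 218, 218, 218, 216, 192, 156, 120, 120, 121, 121, 118, 113, 110, 108, 109, 108, 107, 107, 108, 106, 107, 107, 107, 108, 107, 106, 106, 106, 106, 106, 106, 105]
flange left/right z.03 [[0.4798, -0.3175, 0.03], [0.4811, -0.2632, 0.03]]
wing [[0.4523, -0.2898, 0.066], [0.5037, -0.2904, 0.066], [0.476, -0.2959, 0.066], [0.4763, -0.2837, 0.066]]
[[19, 15, 140], [18, 85, 181], [19, 123, 222], [21, 121, 230], [20, 121, 230], [20, 121, 231], [18, 103, 208], [19, 42, 144], [11, 20, 104], [13, 28, 81], [15, 32, 80], [15, 32, 80], [15, 32, 80], [13, 29, 80], [13, 29, 80], [13, 29, 80], [15, 31, 81], [15, 23, 90], [17, 15, 120], [19, 47, 148], [18, 112, 207], [21, 121, 231], [23, 117, 235], [22, 119, 234], [20, 110, 228], [22, 46, 224], [21, 8, 222]]
288 310 153 176 274
neck [[ 0.65507665 -0.01775381  0.062     ]]
```

{"name": "servo_tool", "arguments": {"commands": [{"offset": [0.03, -0.23, -0.8], "twist": 0.4, "jaw": 1}, {"offset": [0.03, -0.23, -1.6], "twist": 0.4, "jaw": 1}, {"offset": [0.03, -0.23, -2.4], "twist": 0.4, "jaw": 1}, {"offset": [0.03, -0.23, -2.9], "twist": 0.4, "jaw": 1}, {"offset": [0.03, -0.23, -3.25], "twist": 0.4, "jaw": 1}, {"offset": [0.03, -0.23, -3.25], "twist": 0.4, "jaw": 1}, {"offset": [0.03, -0.23, -3.25], "twist": 0.4, "jaw": -1}, {"offset": [0.03, -0.23, -3.25], "twist": 0.4, "jaw": -1}, {"offset": [0.03, -0.23, -3.25], "twist": 0.4, "jaw": -1}, {"offset": [0.03, -0.23, -3.25], "twist": 0.4, "jaw": -1}, {"offset": [0.03, -0.23, -3.25], "twist": 0.4, "jaw": -1}, {"offset": [0.03, -0.23, -3.25], "twist": 0.4, "jaw": -1}]}}

```text
clock: 16.95
tcp_pos: [0.48, -0.2892, 0.0434]
eef_rot: [-0.02, 3.141, -0.001]
contact_force: [0.3, 0.1, 1.1]
gripper_width: 0.0132
grasp_force: 61.7
```

{"name": "servo_tool", "arguments": {"commands": [{"offset": [0, 0, 0.8], "twist": 0, "jaw": -1}, {"offset": [0, 0, 1.7], "twist": 0, "jaw": -1}, {"offset": [0, 0.2, 2.6], "twist": -0.2, "jaw": -1}, {"offset": [0.2, 0.8, 3.4], "twist": -0.4, "jaw": -1}, {"offset": [0.6, 1.5, 3.8], "twist": -0.4, "jaw": -1}, {"offset": [1.1, 2.2, 3.8], "twist": -0.4, "jaw": -1}, {"offset": [1.7, 2.9, 3.8], "twist": -0.4, "jaw": -1}, {"offset": [2.3, 3.6, 3.8], "twist": -0.4, "jaw": -1}, {"offset": [2.9, 4.3, 3.8], "twist": -0.4, "jaw": -1}, {"offset": [3.4, 4.9, 3.8], "twist": -0.4, "jaw": -1}, {"offset": [3.9, 5.4, 3.8], "twist": -0.4, "jaw": -1}, {"offset": [3.9, 5.44, 3.8], "twist": -0.4, "jaw": -1}]}}

```text
clock: 18.15
tcp_pos: [0.6761, -0.0137, 0.2318]
eef_rot: [-0.029, -3.141, -0.002]
contact_force: [-0.7, -0.5, -2.0]
gripper_width: 0.0134
grasp_force: 61.2
```

{"name": "servo_tool", "arguments": {"commands": [{"offset": [0, 0, 0], "twist": 0, "jaw": -1}, {"offset": [0, 0, 0], "twist": 0, "jaw": -1}]}}

```text
clock: 18.35
tcp_pos: [0.674, -0.0175, 0.2323]
eef_rot: [-0.036, -3.14, 0.0]
contact_force: [0.2, 0.7, -1.0]
gripper_width: 0.0132
grasp_force: 61.2
```

```bash
python3 - <<'E'
from h import *
s=manip.state(); print(s['clock'],s['tcp_pos'],s['eef_rot'],s['joints'].round(2))
c=wcam(); np.savez('w4.npz',**c); save('w4.png',c['frame'])
T=np.array(s['tcp_pos']); print(proj(c,[[.659,-.016,.062],[.655,-.018,.062],T-[0,0,.043]]).round(1).tolist())
E
```

```text
18.35 [ 0.67403771 -0.01749494  0.23228128] [-3.59521170e-02 -3.14021477e+00  8.50520347e-05] [-0.19  0.31  1.5  -0.    1.34 -1.74]
[[282.5, 181.6], [280.1, 177.2], [281.6, 249.8]]
```

View pics/w4.png

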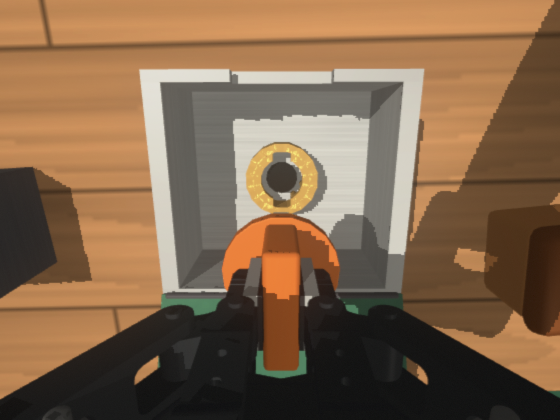

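The neck ring is centred near (282,178) with its slots along x. The held cap's flange is centred at column 281, its widest part near row 270.

```bash
python3 - <<'E'
from h import *
c=dict(np.load('w4.npz')); hsv=cv2.cvtColor(c['frame'],cv2.COLOR_RGB2HSV)
y=cv2.inRange(hsv,(17,100,60),(34,255,255)); y[:130]=0;y[225:]=0;y[:,:235]=0;y[:,330:]=0
q=np.vstack([k for k in cv2.findContours(y,0,1)[0]]); h=cv2.convexHull(q); h=h[h[:,0,1]<208]
e=cv2.fitEllipse(h); print(e,'neck',ray(c,[e[0]],.062).round(4)); print('R check',[np.linalg.norm(ray(c,[[a,e[0][1]]],.062)-ray(c,[e[0]],.062)) for a in (e[0][0]-e[1][0]/2,)])
o=cv2.inRange(hsv,(3,190,110),(14,255,255)); o[:205]=0;o[300:]=0;o[:,:215]=0;o[:,350:]=0
k=max(cv2.findContours(o,0,1)[0],key=cv2.contourArea)
p=ray(c,k[:,0],.232-.043+.030)[:,:2]; p=p[k[:,0,1]<272]; A=np.c_[2*p,np.ones(len(p))]; s=np.linalg.lstsq(A,(p**2).sum(1),rcond=None)[0]; print('flange',s[:2],np.sqrt(s[2]+s[:2]@s[:2]))
# case front inner/outer edge for cross-check
print('case front-left/right outer top', ray(c,[[141,71],[423,70]],.12).round(4).tolist())
E
```

```text
((281.4120788574219, 178.7482452392578), (71.33991241455078, 73.10309600830078), 6.623553276062012) neck [[ 0.6565 -0.0169  0.062 ]]
R check [np.float64(0.03178721872757546)]
flange [ 0.6705938  -0.02675817] 0.012770484311013571
case front-left/right outer top [[0.5723, -0.1084, 0.12], [0.5759, 0.0787, 0.12]]
```

```bash
python3 - <<'E'
from h import *
c=dict(np.load('w4.npz'))
for r in (212,213.5,215): print('flange c',(ray(c,[[281,r]],.2193)[0]+[.028,0,0]).round(4))
print('flange sides',ray(c,[[222,268],[340,268]],.2193).round(4).tolist())
print('wing ends',ray(c,[[281,226],[282,369]],.255).round(4).tolist())
hsv=cv2.cvtColor(c['frame'],cv2.COLOR_RGB2HSV); print(hsv[205:232,250].tolist(), c['frame'][218:232,281].tolist(), c['frame'][345:378:2,282].tolist())
E
```

```text
flange c [ 0.6724 -0.0172  0.2193]
flange c [ 0.6731 -0.0172  0.2193]
flange c [ 0.6738 -0.0172  0.2193]
flange sides [[0.6706, -0.045, 0.2193], [0.6718, 0.0095, 0.2193]]
wing ends [[0.6396, -0.0171, 0.255], [0.6969, -0.018, 0.255]]
[[23, 20, 206], [21, 21, 207], [23, 20, 209], [23, 20, 208], [23, 20, 207], [23, 20, 206], [23, 21, 207], [23, 20, 207], [22, 22, 211], [21, 20, 212], [22, 22, 209], [23, 21, 203], [23, 20, 203], [23, 21, 208], [20, 22, 207], [17, 32, 200], [12, 86, 171], [11, 162, 151], [11, 182, 153], [11, 183, 177], [12, 183, 227], [12, 184, 238], [12, 186, 237], [12, 188, 236], [12, 187, 236], [12, 187, 236], [12, 188, 236]] [[235, 134, 66], [237, 134, 64], [236, 133, 63], [236, 133, 63], [236, 133, 63], [231, 127, 60], [187, 101, 50], [137, 77, 39], [130, 73, 38], [130, 73, 38], [130, 73, 38], [131, 73, 38], [130, 73, 38], [131, 73, 38]] [[129, 69, 30], [130, 69, 29], [129, 68, 29], [129, 68, 30], [129, 68, 29], [129, 69, 30], [129, 69, 30], [129, 68, 29], [129, 68, 29], [130, 68, 29], [129, 67, 28], [129, 68, 28], [126, 70, 31], [86, 125, 93], [83, 129, 97], [82, 129, 96], [75, 119, 89]]
```

The cap is centred in the grip to about 1 mm. The neck lies 16.5 mm back in x from the cap. Lining up and lowering.

{"name": "servo_tool", "arguments": {"commands": [{"offset": [-0.33, 0.0, 0], "twist": 0, "jaw": -1}, {"offset": [-0.33, 0.0, -0.5], "twist": 0, "jaw": -1}, {"offset": [-0.33, 0.0, -1.1], "twist": 0, "jaw": -1}, {"offset": [-0.33, 0.0, -1.7], "twist": 0, "jaw": -1}, {"offset": [-0.33, 0.0, -2.1], "twist": 0, "jaw": -1}, {"offset": [-0.33, 0.0, -2.35], "twist": 0, "jaw": -1}, {"offset": [-0.33, 0.0, -2.35], "twist": 0, "jaw": -1}, {"offset": [-0.33, 0.0, -2.35], "twist": 0, "jaw": -1}]}}

```text
clock: 19.2
tcp_pos: [0.6587, -0.0175, 0.1164]
eef_rot: [0.036, 3.14, -0.001]
contact_force: [-1.0, -0.3, -0.8]
gripper_width: 0.0131
grasp_force: 61.2
```

{"name": "servo_tool", "arguments": {"commands": [{"offset": [0, 0, -0.06], "twist": 0, "jaw": -1}, {"offset": [0, 0, -0.12], "twist": 0, "jaw": -1}, {"offset": [0, 0, -0.18], "twist": 0, "jaw": -1}, {"offset": [0, 0, -0.24], "twist": 0, "jaw": -1}, {"offset": [0, 0, -0.3], "twist": 0, "jaw": -1}, {"offset": [0, 0, -0.36], "twist": 0, "jaw": -1}, {"offset": [0, 0, -0.36], "twist": 0, "jaw": -1}]}}

```text
clock: 19.9
tcp_pos: [0.6578, -0.0168, 0.0965]
eef_rot: [-0.035, -3.14, -0.0]
contact_force: [-0.2, 1.0, -0.7]
gripper_width: 0.0133
grasp_force: 61.2
```

The foot is in the bore without any force. Pushing in against the spring.

{"name": "servo_tool", "arguments": {"commands": [{"offset": [0, 0, -0.06], "twist": 0, "jaw": -1}, {"offset": [0, 0, -0.12], "twist": 0, "jaw": -1}, {"offset": [0, 0, -0.18], "twist": 0, "jaw": -1}, {"offset": [0, 0, -0.23], "twist": 0, "jaw": -1}, {"offset": [0, 0, -0.26], "twist": 0, "jaw": -1}, {"offset": [0, 0, -0.26], "twist": 0, "jaw": -1}, {"offset": [0, 0, -0.26], "twist": 0, "jaw": -1}]}}

```text
clock: 20.6
tcp_pos: [0.6586, -0.017, 0.0854]
eef_rot: [0.035, 3.141, -0.0]
contact_force: [-2.8, 0.2, 7.1]
gripper_width: 0.0133
grasp_force: 62.3
```

{"name": "servo_tool", "arguments": {"commands": [{"offset": [0, 0, -0.04], "twist": 0, "jaw": -1}, {"offset": [0, 0, -0.06], "twist": 0, "jaw": -1}, {"offset": [0, 0, -0.06], "twist": 0, "jaw": -1}]}}

```text
clock: 20.9
tcp_pos: [0.6586, -0.017, 0.0834]
eef_rot: [0.035, 3.141, -0.0]
contact_force: [-6.4, -0.0, 11.7]
gripper_width: 0.0131
grasp_force: 63.0
```

{"name": "servo_tool", "arguments": {"commands": [{"offset": [-0.03, 0, 0], "twist": 0, "jaw": -1}, {"offset": [-0.03, 0, 0], "twist": -1, "jaw": -1}, {"offset": [-0.03, 0, 0], "twist": -2, "jaw": -1}, {"offset": [-0.03, 0, 0], "twist": -3, "jaw": -1}, {"offset": [-0.03, 0, 0], "twist": -4, "jaw": -1}, {"offset": [-0.03, 0, 0], "twist": -5, "jaw": -1}, {"offset": [-0.03, 0, 0], "twist": -6, "jaw": -1}, {"offset": [-0.03, 0, 0], "twist": -6, "jaw": -1}]}}

```text
clock: 21.7
tcp_pos: [0.6584, -0.017, 0.0836]
eef_rot: [0.848, 3.021, 0.001]
contact_force: [-0.9, 0.7, 7.6]
gripper_width: 0.0127
grasp_force: 62.5
```

```bash
python3 - <<'E'
from h import *
s=manip.state(); print(s['tcp_pos'],s['eef_rot'],s['contact_force'],s['ft_torque'],s['joints'].round(2))
E
```

```text
[ 0.6584429  -0.01696679  0.08355158] [8.47899450e-01 3.02067991e+00 1.26155799e-03] [-0.89937776  0.66893257  7.58216145] [ 0.20008644  0.13649489 -0.02821582] [-0.2   0.43  1.62  0.    1.08 -1.22]
```

{"name": "servo_tool", "arguments": {"commands": [{"offset": [0, 0, 0], "twist": -1.2, "jaw": -1}, {"offset": [0, 0, 0], "twist": -2.4, "jaw": -1}, {"offset": [0, 0, 0], "twist": -3.6, "jaw": -1}, {"offset": [0, 0, 0], "twist": -4.8, "jaw": -1}, {"offset": [0, 0, 0], "twist": -6, "jaw": -1}, {"offset": [0, 0, 0], "twist": -7.2, "jaw": -1}, {"offset": [0, 0, 0], "twist": -8.4, "jaw": -1}, {"offset": [0, 0, 0], "twist": -9.6, "jaw": -1}, {"offset": [0, 0, 0], "twist": -10.8, "jaw": -1}, {"offset": [0, 0, 0], "twist": -11.6, "jaw": -1}, {"offset": [0, 0, 0], "twist": -12.1, "jaw": -1}, {"offset": [0, 0, 0], "twist": -12.1, "jaw": -1}]}}

```text
clock: 22.9
tcp_pos: [0.6587, -0.0169, 0.0837]
eef_rot: [2.254, 2.184, 0.005]
contact_force: [0.6, 0.6, 7.7]
gripper_width: 0.0133
grasp_force: 62.5
```

```bash
python3 - <<'E'
from h import *
s=manip.state(); print(s['tcp_pos'],s['eef_rot'],s['contact_force'],s['ft_torque'],s['joints'].round(2),'yaw',2*np.arctan2(s['eef_rot'][1],s['eef_rot'][0]))
E
```

```text
[ 0.65865394 -0.0168581   0.08367961] [2.25353399 2.1837503  0.00509236] [0.61667231 0.57407194 7.74391986] [0.2570667  0.05874587 0.03433811] [-0.2   0.43  1.62  0.    1.08 -0.17] yaw 1.5393455862626133
```

{"name": "servo_tool", "arguments": {"commands": [{"offset": [0, 0, 0], "twist": -0.3, "jaw": -1}, {"offset": [0, 0, 0], "twist": -0.6, "jaw": -1}, {"offset": [0, 0, 0], "twist": -0.6, "jaw": -1}]}}

```text
clock: 23.2
tcp_pos: [0.6582, -0.0168, 0.0836]
eef_rot: [2.309, 2.127, 0.003]
contact_force: [-1.3, 1.1, 9.2]
gripper_width: 0.0129
grasp_force: 62.8
```

```bash
python3 - <<'E'
from h import *
s=manip.state(); print(s['tcp_pos'],s['contact_force'],s['ft_torque'],'yaw',2*np.arctan2(s['eef_rot'][1],s['eef_rot'][0]))
E
```

```text
[ 0.65815135 -0.01679065  0.08361855] [-1.26482998  1.09999966  9.15980973] [0.26848631 0.39107543 0.41010882] yaw 1.4885558176159963
```

The moment about z has risen to 0.41 N m, so the cap is at its stop. Easing the push so the lugs seat under the lip.

{"name": "servo_tool", "arguments": {"commands": [{"offset": [0, 0, 0.03], "twist": 0, "jaw": -1}, {"offset": [0, 0, 0.06], "twist": 0, "jaw": -1}, {"offset": [0, 0, 0.08], "twist": 0, "jaw": -1}, {"offset": [0, 0, 0.08], "twist": 0, "jaw": -1}]}}

```text
clock: 23.6
tcp_pos: [0.6579, -0.0168, 0.0854]
eef_rot: [2.31, 2.126, 0.004]
contact_force: [4.9, 1.7, -1.6]
gripper_width: 0.0131
grasp_force: 61.1
```

```bash
python3 - <<'E'
from h import *
s=manip.state(); print(s['tcp_pos'],s['contact_force'],s['ft_torque'],'yaw',2*np.arctan2(s['eef_rot'][1],s['eef_rot'][0]))
w=wcam(); e=cam('scene'); save('end.png',np.hstack([cv2.resize(w['frame'],(400,300)),cv2.resize(e['frame'][130:340,160:440],(400,300))]))
E
```

```text
[ 0.65786099 -0.01683304  0.08537924] [ 4.93814454  1.66990264 -1.64860493] [ 0.18953024 -0.99074355  0.37373274] yaw 1.4879443992241395
```

View pics/end.png

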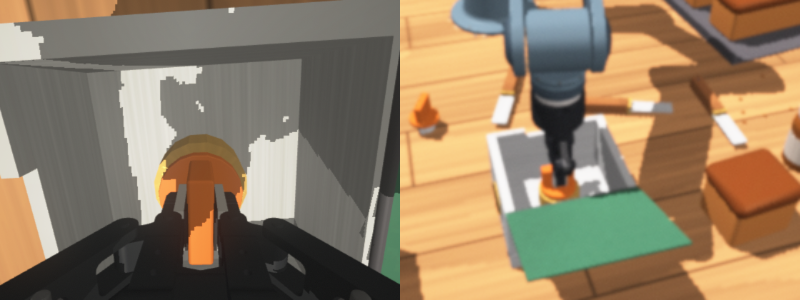

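The cap sits in the neck, turned square to the case, and resists a slight upward pull (-1.6 N), so the lugs are locked. The cover is right back and the scraper is on the bench. Handing in.

```bash
python3 -c "
from plant import job_done; print(job_done())"
```

```text
the job is handed in; nothing more can be done
None
```

I handed the job in at about 24 s: the cover is right back and staying open, the scraper is on the bench, and the arm still grips the cap, seated and turned to its stop in the neck. I saw no contact with the tin, jar or loaf.

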